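# Recharge a ball swivel with its loose bearing balls

## Robot

A 6-joint arm with a two-finger parallel gripper is mounted at the origin on a cart in front of the work surface, level with it; the furniture and walls round the work are solid. World frame = base frame: x ahead of the robot, y to its left, z up, the work surface at z = 0. Lengths are in m, angles in rad, forces in N, time in s.
With the tool pointing down it reaches from about 0.4 to 0.825 m from the base axis. Payload 7 kg.
Tool frame: the origin (TCP) lies at the very end of the fingers, on their centre line; the grasp point (between the pads) lies behind it (env.grip_point_offset is the z of the grasp point in the tool frame, in m); z points along the fingers, y is the line along which they close (so a half turn about z gives the same grasp; the last joint's range is limited). The gripper opens to 88 mm and grips with 3 to 60 N. Pads are 19 mm wide; open, the fingers measure 130 mm over their backs; the gripper's body (78 mm by 193 mm) begins 47 mm behind the grasp point.
Start: joints at [1.521, 0.359, 0.012, 0, -1.224, -0.288], TCP at [0.224, 0.637, 0.203] pointing down, gripper open.
Joint ranges: [-3.07, 3.07], [-1.43, 2.12], [-1.02, 1.25], [-3.03, 1.67], [-3.05, -0], [-3.03, 3.03]. Speed limits (rad/s): [2.39, 2.39, 3.01, 3.14, 3.14, 3.14].

## Interface

Orientations are given as a 3x3 rotation matrix whose columns are the frame's x, y, z axes.
In Python, from rig import env, jaws, monitor, viewer gives the robot as it stands. Calls block until the motion is done:
- env.reach(position, orientation): joint-space move of the TCP to a pose.
- env.move_l(position, orientation=None, v=0.15): straight line of the TCP; orientation=None keeps the orientation; v is the mean speed in m/s.
- env.move_joints(angles): joint-space move.
- jaws.command_gripper(opening, effort=None): opening from 0.0 (shut) to 1.0 (fully open); effort is the grip in N (None keeps the last); returns when the fingers have stopped.
- env.pause(seconds).
- env.solve_ik(position, orientation): joint angles nearest the present ones, or None.
- monitor.sense(): the state.
- viewer.capture(name): name is "scene" or "top" or "wrist"; returns (picture, depth): 400x640x3 uint8, blue, green, red; 400x640 float32, m along the optical axis (not along the pixel's ray), 0 where there is no reading.
- viewer.calibration(name): a dict with "fov_y" (degrees; the focal length in pixels is half the picture's height over the tangent of half this angle, whatever the lens; pixels are square), "cx", "cy" (the principal point, pixels), "extrinsics" (4x4, takes a point from camera to world coordinates); the wrist camera has in their place "hand_eye" (4x4, takes a point from camera to tool coordinates, whose origin is the TCP and whose axes are the flange's). Camera axes: x right, y down, z forward; pixel columns grow to the right and rows downward; lengths in m; the calibration is good to about 2 mm. A picture is of the moment at which its call begins: read the wrist's pose just before it. calibration takes no time and is no camera call.
A pose or a line that the arm cannot do raises env.PlanningError and nothing moves.
- env.job_done(): hands the job in; it is judged then, once.
Trained networks look in the newest picture that a camera, given by its name, has taken for a name from the list of things; names that differ only in an ending like _2 or _b are one class to them, and where a whole thing is asked for, a point or a joint stands for the part that bears it (a point fixed in the world has none). Each returns a list of dicts, best first, with "score" (0 to 1); they miss things now and then, are a little off and sometimes report something else, mostly with a low value. They report only what shows in the picture. A call takes as long as a camera call. They do not tell look-alikes from the thing itself.
- viewer.regions_of(label, camera): "pixels" (400x640 bool, what is visible of it) and "bbox" ([left, top, right, bottom] in pixels, round what is visible of it).
- viewer.pinpoint(label, camera): "xy" ([column, row] in pixels: a listed point, or the origin of a listed thing).
The state is a dict: "time": time; "joint_positions": joint angles; "qd": joint speeds; "effort": joint torques, N m; "ee_pos": TCP position; "tcp_rot": TCP orientation; "force": force on the tool from outside, world axes, zero at the start; "ft_torque": the same for the moment, N m; "width": opening from 0.0 (shut) to 1.0 (fully open); "grasp_force": force on a finger pad.
Only numpy, scipy, OpenCV 4.12 (cv2) and the standard library are available. Lean on these libraries where they do the work, as an engineer would, in place of code of your own. Each camera call takes 0.05 s, during which the arm holds its last target. There are 200 camera calls.

## Task

Rebuild the ball swivel: take the tin scoop by its wooden grip, bring its lip down level until it is only two or three centimetres above the open ball track, and only then tip it slowly, so that all seven balls roll into the track and none bounces away; stand the empty scoop back on the bench clear of the swivel. Then set the cap gently, boss down, on the balls, turn it by its tang in one smooth motion about a quarter turn to bed the balls in, and leave it sitting flat. Do not knock or press hard on the swivel, since a blow dents the track, and leave the other tools where they are.

Things in the scene. Friction and masses are not known exactly. Their poses are not given: they have to be found in the camera images.
- swivel_base: Lower half of a ball swivel, bolted down: grey flange 110 mm across, 8 mm thick, with a bright cup 90 mm outside diameter, its top 38 mm above the bench. In the cup is an open ring-shaped ball track, floor 16 mm up, between a hub (radius 15.5 mm, cone-topped, 41 mm high) and the bore (radius 33.5 mm). Origin on the axis at bench level, z up.
- track_mouth (a point): Centre of the cup's mouth, on the swivel's axis, 38 mm above the bench, level with the cup's top edge.
- scoop: Tin scoop, 0.17 kg plus the balls, 95 mm long, 46 wide, 80 high, on runners. Origin at bench level under the pan, z up, x towards the lip. Pan floor at z = 7 mm from x = -35 to 25, walls to z = 33; then a 28 degree ramp rises to the lip. The balls stay in until it is tipped lip-down (about its y) by over 28 degrees; at 40 to 45 degrees it empties.
- scoop_lip (a point): Middle of the scoop's pouring lip, at scoop x = 56.8 mm, y = 0, z = 22.9 mm; the lip is 42 mm wide between its sides.
- scoop_grip (a point): Centre of the wooden grip bar above the pan (scoop x = -3 mm, y = 0, z = 72 mm). The bar is straight along scoop x, from x = -35 to 29 mm, 14 mm wide (y), from z = 64 to 80 mm; grasp it across its 14 mm width.
- swivel_cap: Upper half of the swivel, loose, 0.2 to 0.33 kg, upright: hollow boss 39 mm inside, 61 mm outside diameter (56 in its lowest 4 mm), 10 mm high; grey flange 80 mm diameter, z = 10 to 18 mm; upright flat tang 36 mm wide (x), 14 thick (y), z = 18 to 55 mm. Origin: centre of the boss's underside. Fitted, the boss rests on the balls inside the cup, origin 32 mm above the bench, and turns freely.
- ball_0: One of seven loose, lightly oiled, polished steel bearing balls, 16 mm diameter, 17 g; origin at its centre. They start in the scoop's pan.
- ball_1: One of seven loose, lightly oiled, polished steel bearing balls, 16 mm diameter, 17 g; origin at its centre. They start in the scoop's pan.
- ball_2: One of seven loose, lightly oiled, polished steel bearing balls, 16 mm diameter, 17 g; origin at its centre. They start in the scoop's pan.
- ball_3: One of seven loose, lightly oiled, polished steel bearing balls, 16 mm diameter, 17 g; origin at its centre. They start in the scoop's pan.
- ball_4: One of seven loose, lightly oiled, polished steel bearing balls, 16 mm diameter, 17 g; origin at its centre. They start in the scoop's pan.
- ball_5: One of seven loose, lightly oiled, polished steel bearing balls, 16 mm diameter, 17 g; origin at its centre. They start in the scoop's pan.
- ball_6: One of seven loose, lightly oiled, polished steel bearing balls, 16 mm diameter, 17 g; origin at its centre. They start in the scoop's pan.
- grease_tin: Grease tin, bystander, 71 mm diameter, 45 mm high; origin at the centre of its underside.
- spanner: Spanner lying on the bench, bystander, 169 mm long, 28 mm wide, 8 mm high; origin at the centre of its underside, long axis y.
- bolt_m16: Bolt standing on its head, bystander, 28 mm across, 60 mm high; origin at the centre of its underside, z up.
- driver_blue: Screwdriver lying on the bench, bystander, 223 mm long, 27 mm thick; origin at the centre of its underside, long axis y.
- caliper: Vernier caliper lying on the bench, bystander, 206 mm long, 71 mm wide, 9 mm high; origin at the centre of its underside, long axis y.
Mind the look-alikes: they are no part of the job. Leave any pink or yellow look-alike of the swivel_cap alone.

How it is judged:
On the way, in this order (a step that is already met when the one before it is completed fails the run):
1. the scoop, still level, is held with its lip low over the open track (horizontal distance between scoop_lip and track_mouth below 0.04 m and z of scoop_lip in the frame of track_mouth between 0 and 0.045 m and angle between scoop's own z axis and vertical below 0.35 rad), for 0.05 s.
2. all seven balls are in the swivel's cup (horizontal distance between each of ball_0, ball_1, ball_2, ball_3, ball_4, ball_5, ball_6 and swivel_base below 0.034 m and z of each of ball_0, ball_1, ball_2, ball_3, ball_4, ball_5, ball_6 in the frame of swivel_base below 0.042 m), for 0.2 s.
3. the scoop stands on the bench again, let go, clear of the swivel (height (world z) of scoop below 0.006 m and angle between scoop's own z axis and vertical below 0.12 rad and linear speed of scoop below 0.03 m/s and horizontal distance between scoop and swivel_base above 0.085 m and contact force between the fingers and scoop below 0.1 N), for 0.2 s.
4. the cap sits on the balls in the cup, not yet turning (horizontal distance between swivel_cap and swivel_base below 0.005 m and z of swivel_cap in the frame of swivel_base between 0.03 and 0.0345 m and angle between swivel_cap's own z axis and vertical below 0.06 rad and angular speed of swivel_cap below 0.1 rad/s), for 0.1 s.
5. the cap is turned on the balls (horizontal distance between swivel_cap and swivel_base below 0.005 m and z of swivel_cap in the frame of swivel_base between 0.03 and 0.0345 m and angle between swivel_cap's own z axis and vertical below 0.06 rad and angular speed of swivel_cap above 0.12 rad/s), for 0.4 s.
At the end, for the whole second after the job is handed in: All seven balls lie in the track (centres under 27 mm above the bench), the cap rests flat on them (within 5 mm of the axis, underside 30 to 34.5 mm up, tilt under 0.06 rad), at rest, and the scoop stands upright on the bench, released, its origin over 85 mm from the axis (all of step 3 and all of step 4 and horizontal distance between each of ball_0, ball_1, ball_2, ball_3, ball_4, ball_5, ball_6 and swivel_base below 0.034 m and z of each of ball_0, ball_1, ball_2, ball_3, ball_4, ball_5, ball_6 in the frame of swivel_base below 0.027 m and linear speed of swivel_cap below 0.02 m/s); the robot touches nothing.
It fails at once if a ball falls on the bench (height (world z) of any of ball_0, ball_1, ball_2, ball_3, ball_4, ball_5, ball_6 below 0.0115 m).
It fails at once if the loaded scoop is tipped while its lip is more than 55 mm above the cup (angle between scoop's own z axis and vertical above 0.5 rad and z of scoop_lip in the frame of track_mouth above 0.055 m and distance between any of ball_0, ball_1, ball_2, ball_3, ball_4, ball_5, ball_6 and scoop below 0.07 m).
It fails at once if the swivel is struck or pressed with more than 30 N (contact force between swivel_base and anything else above 30 N).
It fails at once if the cap is let fall on the swivel from more than about a centimetre (horizontal distance between swivel_cap and swivel_base below 0.05 m and contact force between the fingers and swivel_cap below 0.1 N and linear speed of swivel_cap above 0.45 m/s).
It fails at once if another tool is pushed more than 30 mm or the bolt is knocked over (distance of any of grease_tin, spanner, bolt_m16, driver_blue, caliper from where it was at the start of the episode above 0.03 m or angle between bolt_m16's own z axis and vertical above 0.5 rad).
It also fails if it takes over 72 s, if anything falls off the work surface, if the arm or the gripper's body presses on something with over 40 N, if the wrist force passes 120 N, or if a joint passes its speed limit or range.

## Working session

There is one attempt and no reset: what is moved stays moved. The work goes in short steps, each a Python script; the robot and the scene stay as the last script left them, time stands still between calls to the robot, and variables do not carry over. Pictures are saved under pics/ and viewed, at most 10 in all, crops included, and the job is handed in when it is done.

```bash
ls; mkdir -p pics; cat > h.py <<'E'
import numpy as np, cv2
from rig import env, jaws, monitor, viewer
def K(n):
    c=viewer.calibration(n); f=200/np.tan(np.radians(c["fov_y"])/2); return f,c["cx"],c["cy"],c
def T(n,s=None):
    c=viewer.calibration(n)
    if "extrinsics" in c: return np.array(c["extrinsics"])
    M=np.eye(4); M[:3,:3]=s["tcp_rot"]; M[:3,3]=s["ee_pos"]; return M@np.array(c["hand_eye"])
def ray(n,uv,s=None):
    f,cx,cy,_=K(n); M=T(n,s); d=M[:3,:3]@np.array([(uv[0]-cx)/f,(uv[1]-cy)/f,1.]); return M[:3,3],d
def at_z(n,uv,z,s=None):
    o,d=ray(n,uv,s); return o+d*(z-o[2])/d[2]
def cloud(n,depth,mask,s=None):
    f,cx,cy,_=K(n); M=T(n,s); v,u=np.nonzero(mask&(depth>0)); z=depth[v,u]
    return (M[:3,:3]@np.array([(u-cx)/f*z,(v-cy)/f*z,z])).T+M[:3,3]
def down(yaw):  # tool x axis at yaw, z down
    c,s=np.cos(yaw),np.sin(yaw); return np.array([[c,s,0],[s,-c,0],[0,0,-1.]])
E
python3 - <<'E'
from h import *
print(env.grip_point_offset, viewer.calibration("wrist"))
for n in("top","scene"):
    im,d=viewer.capture(n); cv2.imwrite(f"pics/{n}0.png",im); np.save(f"{n}d.npy",d)
    for l in("swivel_base","swivel_cap","scoop","grease_tin","bolt_m16","spanner","driver_blue","caliper"):
        for r in viewer.regions_of(l,n):
            p=cloud(n,d,r["pixels"]); 
            if r["score"]>.2 and len(p): print(n,l,round(r["score"],2),r["bbox"],np.median(p,0).round(3),np.percentile(p,2,axis=0).round(3),np.percentile(p,98,axis=0).round(3))
    for l in("track_mouth","scoop_lip","scoop_grip","swivel_cap","scoop"):
        for r in viewer.pinpoint(l,n): print(n,l,round(r["score"],2),np.round(r["xy"],1))
E
```

```text
pics
-0.0188 {'fov_y': 58.624643139148176, 'cx': 324.9430952939627, 'cy': 200.0488607316761, 'hand_eye': array([[ 1.74453426e-04, -9.66111468e-01, -2.58125165e-01,
         7.00656135e-02],
       [ 9.99999974e-01,  2.06850697e-04, -9.83530960e-05,
        -5.28878150e-04],
       [ 1.48413424e-04, -2.58125141e-01,  9.66111479e-01,
        -1.82271846e-01],
       [ 0.00000000e+00,  0.00000000e+00,  0.00000000e+00,
         1.00000000e+00]])}
top swivel_base 0.89 [319.9, 189.7, 365.1, 237.3] [0.563 0.009 0.017] [ 0.518 -0.041  0.005] [0.615 0.056 0.04 ]
top swivel_cap 0.76 [315.4, 119.9, 344.2, 148.6] [0.761 0.04  0.018] [ 0.729  0.003 -0.001] [0.802 0.076 0.055]
top swivel_cap 0.66 [392.3, 183.4, 421.7, 215.0] [ 0.597 -0.144  0.018] [ 0.564 -0.181  0.014] [ 0.636 -0.111  0.056]
top swivel_cap 0.59 [217.6, 220.1, 251.8, 255.0] [0.508 0.263 0.018] [ 0.472  0.229 -0.   ] [0.547 0.304 0.056]
top scoop 0.74 [403.2, 226.4, 450.1, 254.5] [ 0.497 -0.181  0.024] [ 0.47  -0.227  0.005] [ 0.525 -0.133  0.082]
top grease_tin 0.62 [362.9, 133.6, 394.6, 165.2] [ 0.719 -0.083  0.044] [ 0.691 -0.11
[... 2362 characters left out ...]
534 0.15  0.011]
scene driver_blue 0.77 [253.1, 272.3, 352.2, 343.6] [ 0.383 -0.035  0.016] [ 0.367 -0.176 -0.002] [0.398 0.033 0.026]
scene caliper 0.63 [248.8, 134.7, 317.9, 170.6] [0.693 0.267 0.005] [0.651 0.142 0.   ] [0.707 0.335 0.01 ]
scene track_mouth 0.66 [382.6 283.5]
scene track_mouth 0.65 [325.5 219.3]
scene scoop_lip 0.55 [400.7 316.3]
scene scoop_grip 0.75 [325.3 226.8]
scene scoop_grip 0.7 [377.4 274.8]
scene scoop_grip 0.68 [363.5 288.1]
scene swivel_cap 0.81 [227.  194.6]
scene swivel_cap 0.81 [396.2 255.1]
scene swivel_cap 0.78 [368.4 168.9]
scene swivel_cap 0.65 [381.6 290.9]
scene swivel_cap 0.21 [327.2 220.7]
scene scoop 0.88 [380.5 298.2]
scene scoop 0.73 [363.6 286.5]
```

```bash
python3 - <<'E'
from h import *
im=cv2.imread("pics/top0.png"); c=im[110:310,200:467]; cv2.imwrite("pics/c1.png",cv2.resize(c,(800,600),interpolation=cv2.INTER_CUBIC))
print(K("top")[:3],T("top").round(3))
d=np.load("topd.npy")
# scoop grip
m=np.zeros_like(d,bool); m[215:265,395:460]=1
p=cloud("top",d,m); g=p[p[:,2]>.072]; print("grip",len(g),g.min(0),g.max(0),g.mean(0),np.linalg.svd(g[:,:2]-g[:,:2].mean(0))[2][0])
s=p[p[:,2]>.012];q=cv2.minAreaRect(s[:,:2].astype(np.float32));print("scoop rect",q)
for l,b in(("A",(392,183,422,216)),("B",(315,119,345,149)),("C",(217,220,252,256))):
    m[:]=0;m[b[1]:b[3],b[0]:b[2]]=1;p=cloud("top",d,m);t=p[p[:,2]>.048];f=p[(p[:,2]>.012)&(p[:,2]<.024)]
    print(l,"tang",len(t),t.mean(0).round(4),cv2.minAreaRect(t[:,:2].astype(np.float32)),"flange",cv2.minEnclosingCircle(f[:,:2].astype(np.float32)),im[m.nonzero()[0][0]+15,b[0]+6])
m[:]=0;m[185:240,315:370]=1;p=cloud("top",d,m);f=p[(p[:,2]>.034)&(p[:,2]<.0395)];print("cup",cv2.minEnclosingCircle(f[:,:2].astype(np.float32)));f=p[p[:,2]>.005];print("flange",cv2.minEnclosingCircle(f[:,:2].astype(np.float32)))
print(at_z("top",(341,208.6),.038),at_z("top",(444.7,241.9),.0229),at_z("top",(426.4,236.8),.072))
E
```

```text
(np.float64(388.4863263615689), 331.00810965229056, 204.21723654934758) [[-0.024 -0.983  0.184  0.417]
 [-1.     0.022 -0.012  0.047]
 [ 0.007 -0.185 -0.983  0.923]
 [ 0.     0.     0.     1.   ]]
grip 201 [ 0.48846693 -0.19896596  0.0723976 ] [ 0.51437045 -0.13398925  0.08400281] [ 0.50002474 -0.16586744  0.07881789] [-0.21671847 -0.97623414]
scoop rect ((0.49723049998283386, -0.18105614185333252), (0.09656684845685959, 0.0469680055975914), 77.9072494506836)
A tang 97 [ 0.5992 -0.1462  0.0545] ((0.6001660823822021, -0.14690425992012024), (0.013955739326775074, 0.035782065242528915), 51.2988166809082) flange ((0.6002321243286133, -0.14656956493854523), 0.04011043533682823) [ 77 153 162]
B tang 95 [0.7647 0.0414 0.054 ] ((0.7651627063751221, 0.0410471186041832), (0.03567511588335037, 0.013962454162538052), 35.67245101928711) flange ((0.7658563256263733, 0.040755461901426315), 0.0408816859126091) [ 91  81 125]
C tang 109 [0.5078 0.265  0.0542] ((0.508065938949585, 0.26530101895332336), (0.013983161188662052, 0.03509173169732094), 66.48096466064453) flange ((0.5083378553390503, 0.26545631885528564), 0.040223926305770874) [106 107 107]
cup ((0.5667179822921753, 0.008003270253539085), 0.04452084004878998)
flange ((0.5669766068458557, 0.008347186259925365), 0.054963186383247375)
[0.57193788 0.01368655 0.038     ] [ 0.49068884 -0.22528916  0.0229    ] [ 0.49878346 -0.1709956   0.072     ]
```

View pics/c1.png

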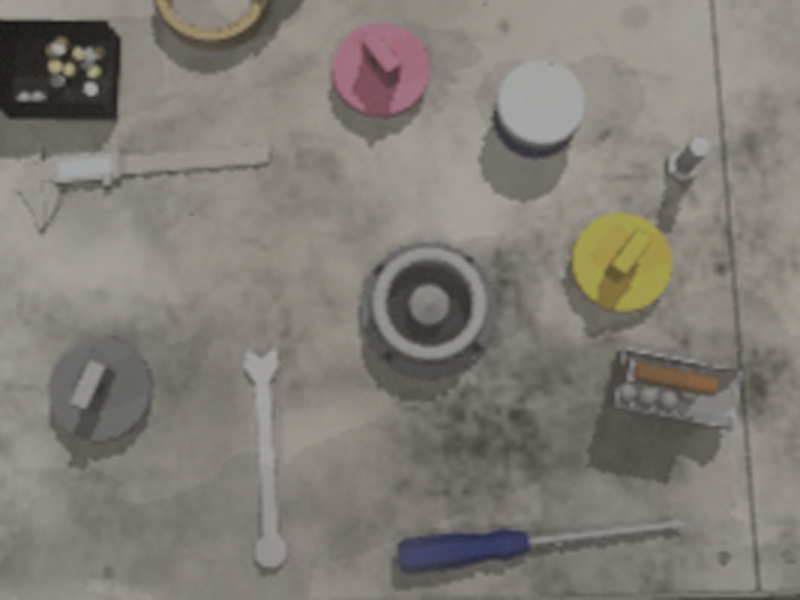

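The candidate caps in the crop are pink (380,70), yellow (622,262) and grey (100,390). Grey is the real one, at world (0.508, 0.265). The scoop is at crop (675,388) with its lip towards -y and the balls in the pan. The swivel is at (430,303), and cup and flange circles agree on (0.567, 0.008). Next I check which pouring directions are feasible.

```bash
cat >> h.py <<'E'
from scipy.spatial.transform import Rotation as Ro
AX=np.array([.5668,.0080]); SC=np.array([.4995,-.170]); SY=np.radians(-102.2); GO=-env.grip_point_offset
def scoop_R(yaw,a): return Ro.from_euler("ZY",[yaw,a]).as_matrix()
def flipR(sg): return np.array([[sg,0,0],[0,-sg,0],[0,0,-1.]])  # tool in scoop frame
def tcp_for_lip(lip,yaw,a,sg,gx=-.003,gz=.072):
    R=scoop_R(yaw,a); return np.array(lip)+R@(np.array([gx,0,gz-GO])-np.array([.0568,0,.0229])), R@flipR(sg)
E
python3 - <<'E'
from h import *
q0=np.array(monitor.sense()["joint_positions"])
for sg in(1,-1):
    R=scoop_R(SY,0); p=np.r_[SC,0]+R@[-.003,0,.072-GO]; q=env.solve_ik(p,R@flipR(sg)); print("grasp",sg,None if q is None else np.round(q,2))
    for yd in range(-180,180,20):
        y=np.radians(yd); out=[]
        for a in(0,25,47):
            lip=np.r_[AX-.028*np.array([np.cos(y),np.sin(y)]),.038+.022]
            q=env.solve_ik(*tcp_for_lip(lip,y,np.radians(a),sg)); out.append(None if q is None else np.round(q,2).tolist())
        if all(out): print(sg,yd,out[0],out[2])
for sg in (0,np.pi):
  for e in(0,np.pi/2):
    for p in([.508,.265,.04],[.567,.008,.07]): print("cap",sg,e,(lambda q:None if q is None else np.round(q,2))(env.solve_ik(np.array(p),down(np.radians(66)+sg+e))))
E
```

```text
grasp 1 [ 0.05  0.27 -0.51  0.   -0.8  -0.26]
1 -160 [0.36, 0.41, -0.19, 0.0, -0.98, -1.58] [0.11, 0.07, -0.56, -0.94, -0.22, -0.47]
1 -140 [0.41, 0.39, -0.22, 0.0, -0.96, -1.28] [-0.15, 0.17, -0.41, -1.06, -0.68, 0.03]
1 -120 [0.45, 0.36, -0.27, 0.0, -0.95, -0.98] [-0.22, 0.28, -0.27, -0.98, -0.99, 0.25]
1 -100 [0.49, 0.32, -0.33, 0.0, -0.93, -0.67] [-0.21, 0.39, -0.12, -0.88, -1.25, 0.41]
1 -80 [0.52, 0.27, -0.39, 0.0, -0.9, -0.34] [-0.16, 0.5, 0.02, -0.77, -1.47, 0.56]
1 -60 [0.53, 0.23, -0.46, 0.0, -0.89, -0.01] [-0.08, 0.59, 0.15, -0.65, -1.66, 0.72]
1 -40 [0.52, 0.19, -0.51, 0.0, -0.87, 0.35] [0.02, 0.66, 0.24, -0.52, -1.8, 0.91]
1 -20 [0.48, 0.16, -0.55, 0.0, -0.86, 0.74] [0.13, 0.71, 0.27, -0.36, -1.87, 1.12]
1 0 [0.43, 0.15, -0.56, 0.0, -0.86, 1.14] [0.24, 0.73, 0.24, -0.19, -1.88, 1.35]
1 20 [0.36, 0.16, -0.55, 0.0, -0.86, 1.56] [0.36, 0.71, 0.13, -0.01, -1.81, 1.56]
1 40 [0.3, 0.18, -0.52, 0.0, -0.87, 1.97] [0.46, 0.67, -0.02, 0.17, -1.68, 1.75]
1 60 [0.24, 0.22, -0.46, 0.0, -0.88, 2.38] [0.56, 0.6, -0.23, 0.35, -1.51, 1.89]
1 80 [0.21, 0.27, -0.4, 0.0, -0.9, 2.76] [0.64, 
[... 968 characters left out ...]
64, 0.51, -0.46, 0.54, -1.31, -1.16]
-1 100 [0.2, 0.31, -0.33, 0.0, -0.92, -0.02] [0.68, 0.4, -0.71, 0.8, -1.1, -1.12]
-1 120 [0.21, 0.35, -0.27, 0.0, -0.95, 0.32] [0.6, 0.28, -0.95, 1.2, -0.9, -1.13]
cap 0 0 [ 0.82  0.35 -0.42  0.   -0.8   1.9 ]
cap 0 0 [ 0.36  0.31 -0.4   0.   -0.86  2.36]
cap 0 1.5707963267948966 [ 0.82  0.35 -0.42  0.   -0.8  -2.81]
cap 0 1.5707963267948966 [ 0.36  0.31 -0.4   0.   -0.86 -2.35]
cap 3.141592653589793 0 [ 0.82  0.35 -0.42  0.   -0.8  -1.24]
cap 3.141592653589793 0 [ 0.36  0.31 -0.4   0.   -0.86 -0.78]
cap 3.141592653589793 1.5707963267948966 [ 0.82  0.35 -0.42  0.   -0.8   0.33]
cap 3.141592653589793 1.5707963267948966 [ 0.36  0.31 -0.4   0.   -0.86  0.79]
```

```bash
python3 - <<'E'
from h import *
R=scoop_R(SY,0); p=np.r_[SC,0]+R@[-.003,0,.072-GO]; Rt=R@flipR(1)
jaws.command_gripper(.5,50)
env.reach(p+[0,0,.12],Rt)
s=monitor.sense(); im,d=viewer.capture("wrist"); cv2.imwrite("pics/w1.png",im)
c=cloud("wrist",d,d>0,s); m=(np.abs(c[:,0]-SC[0])<.06)&(np.abs(c[:,1]-SC[1])<.08)
g=c[m&(c[:,2]>.07)]; print("grip",len(g),cv2.minAreaRect(g[:,:2].astype(np.float32)),np.percentile(g[:,2],[5,50,95]))
g=c[m&(c[:,2]>.012)]; print("scoop",cv2.minAreaRect(g[:,:2].astype(np.float32)))
print(s["time"],p, monitor.sense()["ee_pos"])
E
```

```text
grip 88350 ((0.5048909187316895, -0.1698005050420761), (0.07346989214420319, 0.12420812994241714), 77.85610961914062) [0.24327426 0.28766989 0.30797376]
scoop ((0.4932015538215637, -0.18357649445533752), (0.1061452329158783, 0.10279329866170883), 22.889392852783203)
5.2833 [ 0.50013397 -0.16706775  0.0532    ] [ 0.50044609 -0.16652808  0.1731807 ]
```

View pics/w1.png

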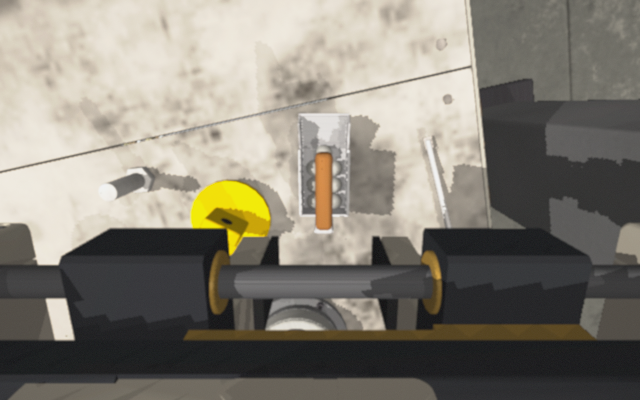

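The wrist view shows the scoop at about (325,165) with its bar vertical at column 324, midway between the fingers and well aligned. I grasp it and carry it level.

```bash
python3 - <<'E'
from h import *
R=scoop_R(SY,0); p=np.r_[SC,0]+R@[-.003,0,.072-GO]; Rt=R@flipR(1)
env.move_l(p,Rt,v=.08)
jaws.command_gripper(0,55); s=monitor.sense(); print(s["time"],s["width"],s["grasp_force"],s["ee_pos"])
env.move_l(p+[0,0,.085],v=.08); print(monitor.sense()["force"],monitor.sense()["time"])
Y=np.radians(-75); dr=np.array([np.cos(Y),np.sin(Y)])
hi,Rp=tcp_for_lip(np.r_[AX-.028*dr,.108],Y,0,1)
env.move_l(hi,Rp,v=.12)
lo,_=tcp_for_lip(np.r_[AX-.028*dr,.068],Y,0,1)
env.move_l(lo,Rp,v=.05); env.pause(.1)
s=monitor.sense();print(s["time"],s["ee_pos"]-lo,s["force"],s["width"],s["grasp_force"])
o=[]
for n in("top","scene"):
    im,d=viewer.capture(n); o.append(cv2.resize(im[140:300,230:443] if n=="top" else im[150:310,220:433],(400,300),interpolation=cv2.INTER_CUBIC)); np.save(n+"d2.npy",d)
    for r in viewer.pinpoint("scoop_lip",n)[:2]: print(n,r["score"],at_z(n,r["xy"],.068).round(4))
    c=cloud(n,d,d>0); m=(np.linalg.norm(c[:,:2]-AX,axis=1)<.1)
    g=c[m&(c[:,2]>.055)&(c[:,2]<.09)]; b=(g[:,:2]-AX)@dr; t=(g[:,:2]-AX)@np.array([-dr[1],dr[0]]); print(n,len(g),np.percentile(b,[90,97,99.5]),np.percentile(t,[1,99]))
    f=c[m&(c[:,2]>.034)&(c[:,2]<.0395)]; print(cv2.minEnclosingCircle(f[:,:2].astype(np.float32)))
cv2.imwrite("pics/p1.png",np.hstack(o))
print("wanted lip",AX-.028*dr)
E
```

```text
7.6167 0.14470184663580837 54.99931991100311 [ 0.50040834 -0.16708155  0.05332516]
[ 0.3763593  -2.05355613 -2.30816824] 8.8333
12.2333 [0.0002787  0.00013191 0.000393  ] [ 0.03457073 -0.35119955 -3.78570903] 0.13725189033800267 54.985747933387756
top 0.48 [0.5572 0.0381 0.068 ]
top 0.28 [ 0.7005 -0.0821  0.068 ]
top 157 [-0.02762255 -0.02664568 -0.02586827] [-0.02346768  0.020724  ]
((0.5666863918304443, 0.008163337595760822), 0.044614553451538086)
scene 0.61 [0.5632 0.0309 0.068 ]
scene 670 [-0.03438746 -0.0289826  -0.0272445 ] [-0.02287595  0.02466369]
((0.5683813095092773, 0.00962061993777752), 0.04548129066824913)
wanted lip [0.55955307 0.03504592]
```

View pics/p1.png

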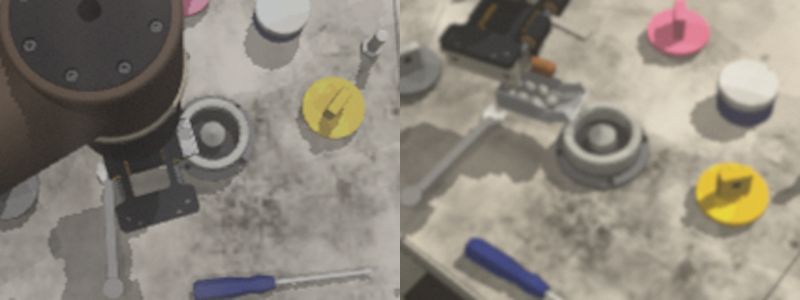

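Both cameras put the lip 26–27 mm short of the axis, centred and 30 mm above the mouth. I tip slowly about the lip.

```bash
python3 - <<'E'
from h import *
Y=np.radians(-75); dr=np.array([np.cos(Y),np.sin(Y)])
for a,z,v,pz in((12,.063,.04,0),(22,.058,.03,.2),(26,.058,.008,.1),(29,.058,.005,.3),(31,.058,.005,.5),(33,.058,.005,.5),(36,.058,.006,.4),(40,.058,.008,.4),(44,.058,.012,.3),(47,.058,.012,.6)):
    env.move_l(*tcp_for_lip(np.r_[AX-.029*dr,z],Y,np.radians(a),1),v=v)
    if pz: env.pause(pz)
    s=monitor.sense(); print(a,round(s["time"],2),s["force"].round(2) if hasattr(s["force"],"round") else s["force"])
o=[]
for n in("top","scene"):
    im,d=viewer.capture(n); o.append(cv2.resize(im[140:300,230:443] if n=="top" else im[150:310,220:433],(400,300),interpolation=cv2.INTER_CUBIC))
cv2.imwrite("pics/p2.png",np.hstack(o))
E
```

```text
12 12.84 [ 0.1  -0.16 -3.79]
22 13.48 [-0.77  0.55 -2.05]
26 14.32 [ 0.31 -0.29 -3.17]
29 15.47 [ 0.21 -0.97 -2.69]
31 16.58 [ 0.01  0.09 -2.83]
33 17.7 [-0.07  0.24 -0.98]
36 18.83 [-0.37  0.08 -2.09]
40 19.97 [ 0.58 -0.52 -1.68]
44 20.81 [-0.83  0.21 -2.21]
47 21.85 [-0.59  0.08 -1.22]
```

View pics/p2.png

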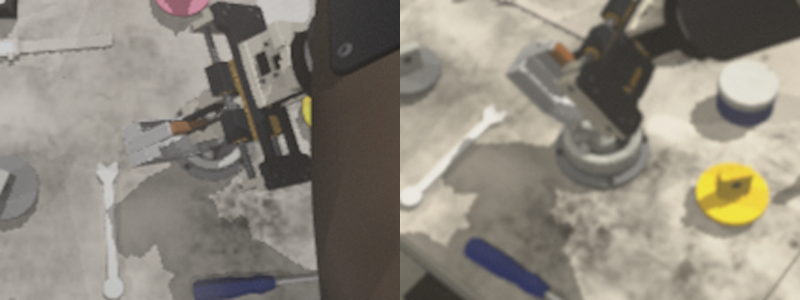

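```bash
python3 - <<'E'
from h import *
Y=np.radians(-75); dr=np.array([np.cos(Y),np.sin(Y)])
for a,z,v in((36,.060,.04),(20,.064,.05),(0,.070,.05)):
    env.move_l(*tcp_for_lip(np.r_[AX-.030*dr,z],Y,np.radians(a),1),v=v)
env.move_l(*tcp_for_lip(np.r_[AX-.060*dr,.110],Y,0,1),v=.1); env.pause(.2)
s=monitor.sense(); print(s["time"],s["force"],s["width"])
im,d=viewer.capture("wrist"); o=[cv2.resize(im[40:240,190:457],(400,300))]
print([(round(r["score"],2),np.round(r["xy"]).tolist()) for r in viewer.pinpoint("ball_0","wrist")])
im,d=viewer.capture("scene");o.append(cv2.resize(im[150:270,240:400],(400,300),interpolation=cv2.INTER_CUBIC))
cv2.imwrite("pics/p3.png",np.hstack(o))
E
```

```text
24.3417 [ 0.98329148  0.57525091 -1.4448392 ] 0.1433030858820641
[(0.87, [285.0, 33.0]), (0.85, [299.0, 61.0]), (0.8, [314.0, 71.0]), (0.77, [303.0, 9.0]), (0.76, [331.0, 71.0]), (0.61, [341.0, 57.0]), (0.55, [351.0, 54.0]), (0.54, [319.0, 204.0])]
```

View pics/p3.png

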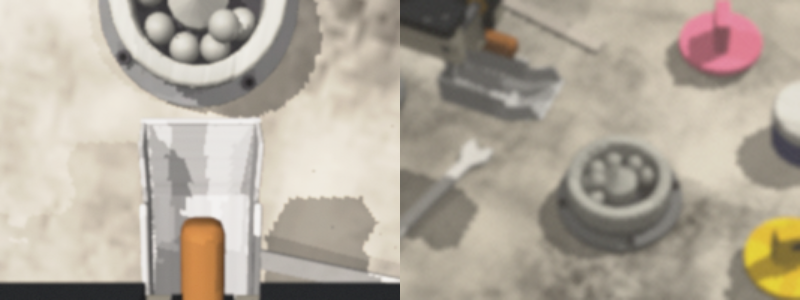

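Seven balls show in the cup in the wrist view: (285,33), (299,61), (314,71), (303,9), (331,71), (341,57) and (351,54). The last one may be riding on its neighbours. The scoop is empty, so I stow it at its old place and then look again from above the cup.

```bash
python3 - <<'E'
from h import *
R=scoop_R(SY,0); p=np.r_[SC,0]+R@[-.003,0,.072-GO]; Rt=R@flipR(1)
env.move_l(p+[0,0,.09],Rt,v=.2)
env.move_l(p+[0,0,.012],v=.12); env.move_l(p+[0,0,.001],v=.03)
jaws.command_gripper(.5,20); env.pause(.2)
env.move_l(p+[0,0,.10],v=.15)
# look down on cup with wrist camera: camera on tool axis x+0.07 tilted; put optical axis through cup
Rd=down(np.radians(-20)); h=np.array(viewer.calibration("wrist")["hand_eye"])
o=Rd@h[:3,3]; ax=Rd@h[:3,2]; L=.26
pos=np.r_[AX,.038]-ax*L-o
print(pos); env.reach(pos,Rd); env.pause(.2)
s=monitor.sense(); im,d=viewer.capture("wrist"); print(s["time"])
rs=viewer.pinpoint("ball_0","wrist")
f,cx,cy,_=K("wrist")
for r in rs:
    if r["score"]>.3:
        q=at_z("wrist",r["xy"],.024,s); u,v=np.round(r["xy"]).astype(int); c=cloud("wrist",d,np.pad(np.ones((5,5),bool),((v-2,397-v),(u-2,637-u))),s); print(round(r["score"],2),u,v,"rel",(q[:2]-AX).round(4),"r",np.linalg.norm(q[:2]-AX).round(4),"top z",c[:,2].max().round(4),(c[:,2].max()))
c=cloud("wrist",d,d>0,s); c=c[c[:,2]<.08]
g=c[(c[:,2]>.035)&(c[:,2]<.0395)&(np.linalg.norm(c[:,:2]-AX,axis=1)<.06)]; print("cup",cv2.minEnclosingCircle(g[:,:2].astype(np.float32)))
cv2.imwrite("pics/w2.png",im)
u,v=int(cx),int(cy); cv2.imwrite("pics/w2c.png",cv2.resize(im[v-75:v+75,u-100:u+100],(600,450),interpolation=cv2.INTER_CUBIC))
im,d=viewer.capture("top"); m=np.zeros_like(d,bool); m[215:265,395:460]=1
c=cloud("top",d,m); g=c[c[:,2]>.012]; print("scoop",cv2.minAreaRect(g[:,:2].astype(np.float32)),c[:,2].max())
E
```

```text
[0.56490427 0.00781994 0.10688658]
30.4167
0.9 293 204 rel [0.0027 0.0244] r 0.0246 top z 0.0328 0.032792291405342955
0.8 328 160 rel [ 0.0259 -0.0133] r 0.0291 top z 0.0328 0.03275112628798588
0.77 314 223 rel [-0.0174  0.0142] r 0.0225 top z 0.0465 0.04654689688495592
0.76 325 223 rel [-0.0204  0.0062] r 0.0214 top z 0.042 0.04198354992155434
0.62 304 167 rel [0.0271 0.0057] r 0.0277 top z 0.0333 0.033310769945429364
0.59 289 184 rel [0.019  0.0214] r 0.0286 top z 0.0334 0.03340318307013218
0.48 303 219 rel [-0.0106  0.0215] r 0.024 top z 0.0405 0.04046779996263708
cup ((0.5692663192749023, 0.008941667154431343), 0.044872015714645386)
scoop ((0.5033987760543823, -0.1512061059474945), (0.15784676373004913, 0.04692453145980835), 77.74625396728516) 0.24180139747105123
```

View pics/w2c.png

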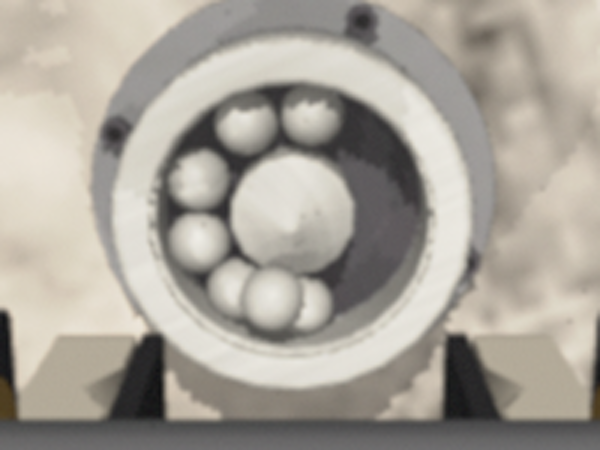

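One ball, at crop (272,300) with its top at about 46 mm, rides on two others; the free gap is to its right. I nudge it tangentially towards the gap with the closed fingertips held above the rim, watching the force. The three cameras and the held scoop together put the swivel axis at about (0.568, 0.009).

```bash
sed -i 's/^AX=.*;  *SC/XX/; s/AX=np.array(\[.5668,.0080\])/AX=np.array([.568,.009])/' h.py; cat >> h.py <<'E'
def look(name):
    Rd=down(np.radians(-20)); h=np.array(viewer.calibration("wrist")["hand_eye"])
    env.reach(np.r_[AX,.038]-Rd@h[:3,2]*.26-Rd@h[:3,3],Rd); env.pause(.15)
    s=monitor.sense(); im,d=viewer.capture("wrist"); print("t",s["time"])
    c=cloud("wrist",d,d>0,s); g=c[(c[:,2]>.035)&(c[:,2]<.0395)&(np.linalg.norm(c[:,:2]-AX,axis=1)<.06)]
    C=np.array(cv2.minEnclosingCircle(g[:,:2].astype(np.float32))[0]); print("cup",C)
    for r in viewer.pinpoint("ball_0","wrist"):
        if r["score"]>.3:
            u,v=np.round(r["xy"]).astype(int); m=np.zeros(d.shape,bool); m[v-2:v+3,u-2:u+3]=1
            z=cloud("wrist",d,m,s)[:,2].max(); q=at_z("wrist",r["xy"],z-.008,s)[:2]-C; print(round(r["score"],2),u,v,"rel",q.round(4),"r",np.linalg.norm(q).round(4),"top",z.round(4))
    cv2.imwrite(name,cv2.resize(im[125:275,225:425],(600,450),interpolation=cv2.INTER_CUBIC))
E
python3 - <<'E'
from h import *
s=monitor.sense(); im,d=viewer.capture("wrist"); q=at_z("wrist",(315,224.),.038,s)[:2]-[.5693,.0089]; print("perched rel",q,np.linalg.norm(q))
th=np.arctan2(q[1],q[0]); t=np.array([-np.sin(th),np.cos(th)]); r=np.array([np.cos(th),np.sin(th)])
B=AX+r*.0305; Rp=down(np.arctan2(t[1],t[0])); print(np.degrees(th),t)
jaws.command_gripper(0,20)
env.reach(np.r_[B-t*.024,.09],Rp)
env.move_l(np.r_[B-t*.024,.0415],v=.06)
f0=np.array(monitor.sense()["force"])
for k in np.arange(.022,-.0001,-.002):
    env.move_l(np.r_[B-t*k,.0415],v=.03); f=np.array(monitor.sense()["force"])-f0
    print(round(k,3),f.round(1))
    if np.linalg.norm(f)>8: break
env.move_l(np.r_[B-t*k,.10],v=.12)
look("pics/w3.png")
E
```

```text
perched rel [-0.01624055  0.01129093] 0.019779804994821175Traceback (most recent call last):
  File "<stdin>", line 4, in <module>
NameError: name 'AX' is not defined. Did you mean: 'XX'?
```

```bash
sed -i 's/^XX=np.array(\[.4995/AX=np.array([.568,.009]); SC=np.array([.4995/; s/^XX/AX=np.array([.568,.009]); SC/' h.py; grep -n "^AX" h.py
python3 - <<'E'
from h import *
q=np.array([-.01624,.01129])
th=np.arctan2(q[1],q[0]); t=np.array([-np.sin(th),np.cos(th)]); r=np.array([np.cos(th),np.sin(th)])
B=AX+r*.025; Rp=down(np.arctan2(t[1],t[0])); print(np.degrees(th),t)
jaws.command_gripper(0,20)
env.reach(np.r_[B-t*.024,.09],Rp)
env.move_l(np.r_[B-t*.024,.042],v=.06)
f0=np.array(monitor.sense()["force"])
for k in np.arange(.022,-.0001,-.002):
    env.move_l(np.r_[B-t*k,.042],v=.03); f=np.array(monitor.sense()["force"])-f0
    print(round(k,3),f.round(1))
    if np.linalg.norm(f)>8: break
env.move_l(np.r_[B-t*k,.10],v=.12)
look("pics/w3.png")
E
```

```text
19:AX=np.array([.568,.009]); SC=np.array([.4995,-.170]); SY=np.radians(-102.2); GO=-env.grip_point_offset
145.19308750359554 [-0.57081263 -0.82108035]
0.022 [ 1.5  0.1 -0.1]
0.02 [ 0.8 -0.   0.4]
0.018 [ 1.2 -0.   0. ]
0.016 [ 1.6  0.7 -0.3]
0.014 [1.3 0.  0.2]
0.012 [ 0.9 -0.2  1. ]
0.01 [1.  0.6 0.2]
0.008 [1.2 0.6 1.2]
0.006 [ 0.7  0.4 -0.2]
0.004 [ 1.  -0.4  0.2]
0.002 [1.4 0.  0.4]
-0.0 [0.9 0.6 0.5]
t 39.5167
cup [0.56945574 0.00948141]
0.92 331 165 rel [ 0.0209 -0.0135] r 0.0249 top 0.033
0.82 295 189 rel [0.0127 0.0187] r 0.0226 top 0.034
0.81 306 167 rel [0.0256 0.0051] r 0.0261 top 0.0336
0.76 317 227 rel [-0.0176  0.0117] r 0.0211 top 0.0458
0.72 329 226 rel [-0.0215  0.0037] r 0.0218 top 0.0399
0.64 292 203 rel [0.0034 0.0247] r 0.0249 top 0.0331
0.63 307 223 rel [-0.013   0.0179] r 0.0222 top 0.0429
```

View pics/w3.png

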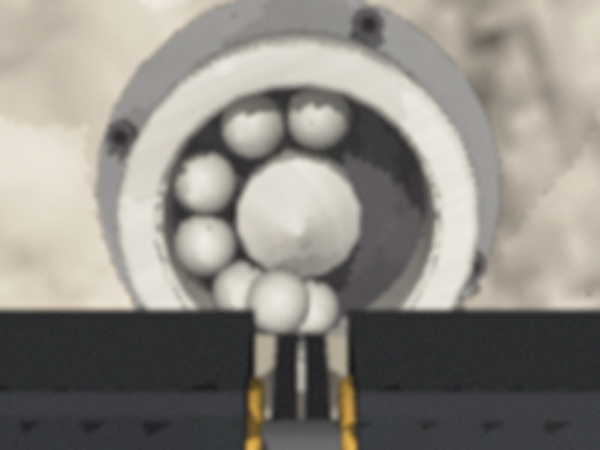

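The ball at crop (278,300) is still perched, and the force shows the fingers barely touched it. I repeat the push lower, at z = 39.5 mm, along the arc of the track.

```bash
python3 - <<'E'
from h import *
tb=np.arctan2(.0117,-.0176)
def P(off,z):
    ph=tb+np.radians(off); return np.r_[AX+.027*np.array([np.cos(ph),np.sin(ph)]),z],down(ph+np.pi/2)
p,R=P(-54,.08); env.reach(p,R); env.move_l(P(-54,.0395)[0],v=.08); env.pause(.1)
f0=np.array(monitor.sense()["force"]); F=[]
for off in range(-49,13,5):
    env.move_l(*P(off,.0395),v=.03); f=np.array(monitor.sense()["force"])-f0; F.append(f.round(1).tolist())
    if np.linalg.norm(f)>10: break
print(off,F)
env.move_l(P(off,.10)[0],v=.15)
look("pics/w4.png")
E
```

```text
11 [[-0.2, 0.4, 0.6], [0.6, 0.6, 0.3], [0.1, -0.3, 0.3], [0.3, 0.5, 0.5], [0.4, 0.3, 1.3], [-0.1, 0.5, 0.5], [0.5, 1.0, 0.3], [0.6, 0.0, 0.2], [0.6, 0.2, 1.2], [-0.6, 0.6, 1.0], [0.3, 0.5, -0.1], [0.1, 1.6, 0.8], [-0.5, -0.5, -0.5]]
t 48.1667
cup [0.56925052 0.00968502]
0.89 293 205 rel [0.0011 0.0247] r 0.0247 top 0.0329
0.87 330 162 rel [ 0.0234 -0.0139] r 0.0272 top 0.0338
0.59 293 186 rel [0.0157 0.0188] r 0.0245 top 0.0338
0.58 312 167 rel [0.0242 0.0005] r 0.0242 top 0.0339
0.55 318 225 rel [-0.0165  0.0099] r 0.0192 top 0.0461
0.49 307 216 rel [-0.0093  0.0166] r 0.019 top 0.0367
0.44 328 224 rel [-0.0195  0.0036] r 0.0198 top 0.0415
```

View pics/w4.png

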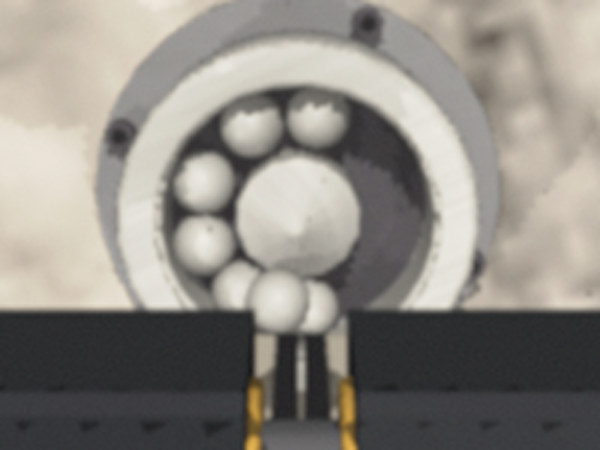

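The ball is still perched in the same place at (278,300). The clock matters now (48 s), so I'll use the held cap itself to work the ball down: light contact while turning it towards the gap. I fetch the grey cap now.

```bash
python3 - <<'E'
from h import *
b=AX-np.array([.5693,.0094]); cap=np.array([.5093,.266]); yaw=np.radians(-23.5); Rd=down(yaw)
h=np.array(viewer.calibration("wrist")["hand_eye"])
env.reach(np.r_[cap,.02]-Rd@h[:3,2]*.27-Rd@h[:3,3],Rd)
jaws.command_gripper(.5,40)
s=monitor.sense(); im,d=viewer.capture("wrist"); c=cloud("wrist",d,d>0,s); c=c[np.linalg.norm(c[:,:2]-cap,axis=1)<.055]
f=c[(c[:,2]>.012)&(c[:,2]<.024)]; C,r=cv2.minEnclosingCircle(f[:,:2].astype(np.float32)); t=c[(c[:,2]>.05)&(c[:,2]<.06)]
print(s["time"],C,r,cv2.minAreaRect(t[:,:2].astype(np.float32)),len(t))
C=np.array(C)+b
if r<.038 or r>.0425 or np.linalg.norm(C-cap)>.005: print("use top"); C=cap
env.move_l(np.r_[C,.0245],Rd,v=.15)
jaws.command_gripper(0,40); s=monitor.sense(); print(s["time"],s["width"],s["ee_pos"],C)
env.move_l(np.r_[C,.095],v=.15); f0=np.array(monitor.sense()["force"])
env.move_l(np.r_[AX,.095],Rd,v=.25)
env.move_l(np.r_[AX,.0245+.050],v=.1); s=monitor.sense(); print(s["time"],s["force"],f0,s["ee_pos"],s["joint_positions"],s["width"])
E
```

```text
50.1833 (0.5104549527168274, 0.2671791613101959) 0.04006136581301689 ((0.5105186104774475, 0.26690879464149475), (0.013552081771194935, 0.03584984317421913), 66.30815124511719) 1093
51.4833 0.14821521103873636 [0.5093044  0.26684681 0.02487413] [0.50915495 0.26677916]
53.6667 [ 0.47843677  0.1418162  -2.1595604 ] [-0.08507863 -0.96588937 -3.13402466] [0.56747846 0.00956872 0.07406559] [ 3.61629651e-01  3.02458971e-01 -3.94266338e-01  7.60756946e-05
 -8.75574668e-01  8.00229909e-01] 0.15147893082665317
```

```bash
python3 - <<'E'
from h import *
s=monitor.sense(); yd=-23.5; z=.050; base=np.mean([monitor.sense()["force"][2] for _ in range(3)]); t0=s["time"]; log=[]
tgt=lambda z,y:(np.r_[AX,.0245+z],down(np.radians(y)))
env.move_l(*tgt(.0465,yd),v=.05); z=.0465
while z>.0331 and monitor.sense()["time"]-t0<7:
    f=np.array(monitor.sense()["force"]); dz=f[2]-base
    log.append((round(z*1e3,1),yd,round(dz,1),np.round(f[:2],1).tolist()))
    if dz>6:
        if dz>14: z+=.001
        yd+=15
        if yd>70: break
        env.move_l(*tgt(z,yd),v=.05)
    else:
        z-=.0015; env.move_l(*tgt(z,yd),v=.04)
s=monitor.sense(); print(log); print(s["time"],s["ee_pos"],s["force"],s["width"])
E
```

```text
[(46.5, -23.5, np.float64(0.1), [0.6, -0.1]), (45.0, -23.5, np.float64(-0.8), [-0.1, 0.2]), (43.5, -23.5, np.float64(1.8), [-0.6, 1.1]), (42.0, -23.5, np.float64(-0.8), [0.0, 0.2]), (40.5, -23.5, np.float64(-0.5), [-0.3, -0.3]), (39.0, -23.5, np.float64(-0.1), [0.2, -0.1]), (37.5, -23.5, np.float64(0.0), [0.2, -0.4]), (36.0, -23.5, np.float64(-0.4), [0.4, -0.6]), (34.5, -23.5, np.float64(0.5), [-0.4, -0.3])]
56.1667 [0.56790572 0.008964   0.05737909] [-0.32519774  0.24798753 -2.19196169] 0.15259994864302912
```

There was no reaction force all the way down, and the cap origin is at about 32.5 mm, so the perched ball has dropped in. I let the cap settle, regrip it lightly, make the quarter turn, release and check.

```bash
python3 - <<'E'
from h import *
p=np.array(monitor.sense()["ee_pos"])
env.move_l(p-[0,0,.0005],v=.01)
jaws.command_gripper(.24,10); env.pause(.3)
jaws.command_gripper(0,10); env.pause(.3)
s=monitor.sense(); print(s["time"],s["width"],s["force"]); q=np.array(s["joint_positions"]); q[5]+=1.5
env.move_joints(q); s=monitor.sense(); print("turn end",s["time"],s["ee_pos"],s["force"])
env.pause(.3)
jaws.command_gripper(.4,10)
p=np.array(s["ee_pos"]); env.move_l(p+[0,0,.06],v=.12)
q=np.array(monitor.sense()["joint_positions"]); q[0]+=.75; env.move_joints(q); env.pause(.1)
o=[]
for n in("top","scene"):
    im,d=viewer.capture(n); c=cloud(n,d,d>0); c=c[np.linalg.norm(c[:,:2]-AX,axis=1)<.055]
    f=c[(c[:,2]>.045)&(c[:,2]<.055)]; A=np.c_[f[:,:2]-AX,np.ones(len(f))]; k=np.linalg.lstsq(A,f[:,2],rcond=None)[0]
    print(n,"flange",cv2.minEnclosingCircle(f[:,:2].astype(np.float32)),"z,slope",k.round(4),"max",c[:,2].max())
    if n=="top":
        m=np.zeros_like(d,bool); m[215:265,395:460]=1; g=cloud(n,d,m); g=g[g[:,2]>.012]; print("scoop",cv2.minAreaRect(g[:,:2].astype(np.float32)),g[:,2].max())
    o.append(cv2.resize(im[140:300,230:463] if n=="top" else im[150:330,220:453],(400,300),interpolation=cv2.INTER_CUBIC))
cv2.imwrite("pics/p5.png",np.hstack(o)); print(monitor.sense()["time"])
E
```

```text
57.75 0.15961431694749859 [-0.00721152  0.05970182  0.32879244]
turn end 59.0917 [0.56792062 0.00894642 0.05690082] [-0.03405673 -0.77655412  0.17559591]
top flange ((0.5669134855270386, 0.009358525276184082), 0.040327806025743484) z,slope [0.0039 0.0013 0.0496] max 0.08996463514602893
scoop ((0.496998131275177, -0.18109871447086334), (0.09750901907682419, 0.04711272567510605), 78.5603256225586) 0.0833692914388664
scene flange ((0.566981315612793, 0.011319397017359734), 0.041514020413160324) z,slope [0.0029 0.0097 0.0501] max 0.08998280062450037
62.3917
```

View pics/p5.png

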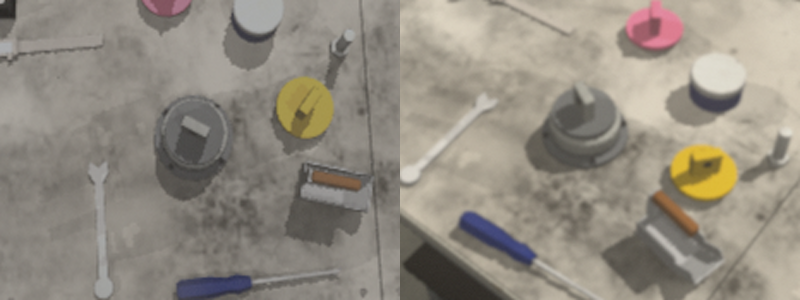

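The cap (top view, about (193,130)) sits flat and centred, with its flange top 50 mm up, so its underside is at 32 mm. The empty scoop stands at (335,185) and the other tools are in their places.

```bash
python3 -c "
from h import *
print(env.job_done())"
```

```text
the job is handed in; nothing more can be done
None
```

I handed the job in at about 62 s (limit 72 s); no verdict came back. The balls went into the track, the empty scoop is back at its old place, and the grey cap is turned about a quarter turn and sits flat (underside about 32 mm up). One ball landed on top of two others; two fingertip nudges didn't shift it, and lowering the cap seems to have seated it, but I couldn't see the balls under the cap to confirm.

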